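# Make up the front and rear drive kits for a model car

### The arm

A 6-joint arm with a two-finger parallel gripper is mounted at the origin on the work surface. World frame = base frame: x ahead of the robot, y to its left, z up, the work surface at z = 0. Lengths are in m, angles in rad, forces in N, time in s.
With the tool pointing down it reaches from about 0.425 to 0.95 m from the base axis. Payload 3.5 kg.
Tool frame: the origin (TCP) lies at the very end of the fingers, on their centre line; the grasp point (between the pads) lies 19 mm behind it (ctrl.grip_point_offset is the distance from the TCP to the grasp point, in m); z points along the fingers, y is the line along which they close (so a half turn about z gives the same grasp; the last joint's range is limited). The gripper opens to 85 mm and grips with 20 to 120 N. Pads are 22 mm wide; open, the fingers measure 114 mm over their backs; the gripper's body (76 mm by 85 mm) begins 54 mm behind the grasp point. The pads swing forward as they close: fully open they stand 13 mm farther back than shut.
Start: joints at [-1.443, 0.286, 1.577, -0, 1.279, -0.15], TCP at [0.185, -0.649, 0.231] pointing down, gripper open.
Joint ranges: [-2.77, 2.77], [-0.9, 2.22], [0.21, 2.48], [-1.53, 4.67], [0.24, 2.81], [-2.84, 2.84]. Speed limits (rad/s): [2.79, 2.79, 3.14, 3.14, 3.14, 3.14].

### API

Orientations are given as a unit quaternion [x, y, z, w].
In Python, from plant import telemetry, vision, ctrl gives the robot as it stands.
- The arm moves only by the tool arm_command, never from a script. Its argument "series" is one flat list of numbers, 7 for each row, row after row: the shift along the tool's x, y, z in cm, then the turn, a rotation vector about the tool's x, y, z in degrees, then the closure, from 0 (fully open) to 1 (shut). A call has 1 to 10 rows; each row is the pose to reach, as a shift and turn from the pose commanded when the call began, along the tool's axes at that moment; what a row does not reach only later rows make up. A row lasts 1/12 s, in which the tool goes at most 41.7 mm and 7.16 degrees, less where a joint would pass 70% of its speed; a pose out of reach is approached as far as the arm can. A call with a gripper value outside its range is refused whole. The fingers move at their own pace and stop on an object; "force" is the grip in N (left out, the last holds). Time passes only in rows, so rows that repeat a pose let the fingers close. It gives the time, the measured TCP pose, the force, the opening and the grip force at its end, in the units of the state.
- telemetry.get_state(): the state, without advancing time (a new reading comes with each control period).
- vision.read_camera(name): name is "side" or "top" or "wrist"; returns a dict with "color" (480x640x3 uint8, blue, green, red), "K" (3x3 intrinsics, pixels), "rvec" (rotation vector, rad) and "tvec" (3), from world to camera coordinates, as OpenCV has them; the wrist camera has in their place "T_tool_cam" (4x4, takes a point from camera to tool coordinates, whose origin is the TCP and whose axes are the flange's). Camera axes: x right, y down, z forward; pixel columns grow to the right and rows downward; lengths in m; the calibration is good to about 2 mm. The wrist camera is an equidistant fisheye: a pixel r from the principal point sees the ray r / f radians off the axis. A picture is of the moment at which its call begins: read the wrist's pose just before it. There is no depth.
- ctrl.sign_off(): hands the job in; it is judged then, once.
The state is a dict: "time": time; "qpos": joint angles; "dq": joint speeds; "joint_efforts": joint torques, N m; "eef_pos": TCP position; "tcp_rot": TCP orientation; "contact_force": force on the tool from outside, world axes, zero at the start; "wrist_torque": the same for the moment, N m; "opening": opening from 0.0 (shut) to 1.0 (fully open); "finger_force": force on a finger pad.
Only numpy, scipy, OpenCV 4.12 (cv2) and the standard library are available. Lean on these libraries where they do the work, as an engineer would, in place of code of your own. Each camera call takes 0.05 s, during which the arm holds its last target. There are 200 camera calls.

### The job

Make up the two kits for the model car. The rear kit (the tray with the axle) gets the large gear and the short link, and its shaft collar slid along the axle until it is centred on the white line; the front kit (the plain tray) gets the small gear and the long link. In each tray the gear lies flat on the floor of the gear pocket with its hub up, and the link lies flat on the floor of the long pocket, all released and at rest.

Things in the scene. Friction and masses are not known exactly. Their poses are not given: they have to be found in the camera images.
- large_gear_center (a point): Large gear: toothed black disc 60 mm across, 10 mm thick, lying flat, with a steel hub 22 mm in diameter standing up from its middle to 38 mm above the underside (good to grip). About 90 g. This point: on its axis, 19 mm above its underside; z up along the hub.
- small_gear_center (a point): Small gear: as the large one but the disc is 40 mm across; 10 mm thick, same steel hub 22 mm in diameter, top 38 mm above the underside. About 60 g. This point: on its axis, 19 mm above its underside; z up along the hub.
- long_link_center (a point): Long link: steel bar 12 mm wide between two black round rod ends 20 mm across; 116 mm long over all, 16 mm high (bar top at 15 mm), lying flat. About 70 g. This point: its centre, 8 mm above its underside; x along its length, z up.
- short_link_center (a point): Short link: as the long one but 76 mm long over all; bar 12 mm wide, rod ends 20 mm across, 16 mm high, lying flat. About 50 g. This point: its centre, 8 mm above its underside; x along its length, z up.
- front_tray: Front kit's tray, grey, no axle, fixed. 164 x 164 mm, floor 4 mm thick, walls 4 mm thick, tops 12 mm above the bench. Origin: centre of the underside; z up, x roughly away from the robot. Pockets in its axes, mm: long pocket x 8 to 78, y -78 to 78 (its length along y); gear pocket x -78 to 4, y -78 to 10; the third (x -78 to 4, y 14 to 78, holds screws) is not used.
- rear_tray: Rear kit's tray, fixed: size, origin, axes and pockets exactly as the front tray, and an axle along its +x side: fixed steel bar 12 mm in diameter, along the tray's y, centre line at x 122 mm, 32 mm above the bench, over a dark base plate (x 91 to 153, y -92 to 92 mm, 6 mm thick), in two posts at y -85 and 85 mm (12 mm thick, tops 42 mm above the bench).
- collar_center (a point): Shaft collar on the rear tray's axle: aluminium disc 32 mm in diameter, 14 mm thick along the axle. It slides only along the axle (the tray's y, 55 mm either side of y 0) and stays where it is left; about 1.5 N moves it. This point: its centre, 32 mm above the bench; y along the axle.
- mark: White line 3 mm wide across the dark base plate under the axle, with a white ring round the bar just above it. Origin: middle of the line, 6 mm above the bench, straight under the axle's centre line; y along the axle, as the tray's y. Fixed; its place along the axle differs from start to start, always to the +y side of the collar.

How it is judged:
At the end, for the whole second after the job is handed in: Rear tray: large gear in gear pocket, short link in long pocket; front tray: small gear, long link likewise; each on the pocket floor (3 mm), flat (0.12 rad), gears hub up; collar centre within 6 mm of the white line; all released and at rest (z of large_gear_center in the frame of rear_tray between 0.02 and 0.026 m and angle between each of large_gear_center, short_link_center, small_gear_center, long_link_center's own z axis and vertical below 0.12 rad and linear speed of each of large_gear, short_link, small_gear, long_link below 0.02 m/s and x of large_gear_center in the frame of rear_tray between -0.0505 and -0.0235 m and y of large_gear_center in the frame of rear_tray between -0.0505 and -0.0175 m and z of short_link_center in the frame of rear_tray between 0.009 and 0.015 m and x of short_link_center in the frame of rear_tray between 0.016 and 0.07 m and y of short_link_center in the frame of rear_tray between -0.0465 and 0.0465 m and z of small_gear_center in the frame of front_tray between 0.02 and 0.026 m and x of small_gear_center in the frame of front_tray between -0.0605 and -0.0135 m and y of small_gear_center in the frame of front_tray between -0.0605 and -0.0075 m and z of long_link_center in the frame of front_tray between 0.009 and 0.015 m and x of long_link_center in the frame of front_tray between 0.016 and 0.07 m and y of long_link_center in the frame of front_tray between -0.0265 and 0.0265 m and y of collar_center in the frame of mark between -0.006 and 0.006 m); the robot touches nothing.
It also fails if it takes over 106 s, if anything falls off the work surface, if the arm or the gripper's body presses on something with over 40 N, if the wrist force passes 120 N, or if a joint passes its speed limit or range.

## Working session

There is one attempt and no reset: what is moved stays moved. The work goes in short steps, Python scripts to look and compute and a tool call to move; the robot and the scene stay as the last step left them, time stands still between calls to the robot, and variables do not carry over. Pictures are saved under pics/ and viewed, at most 14 in all, crops included, and the job is handed in when it is done.

Besides the shell and the picture viewer there is one more tool, called as name(argument=value, ...) on one line, values as JSON. arm_command: Moves the arm, as the interface text tells. Its arguments: {"type":"object","properties":{"series":{"type":"array","items":{"type":"number"}},"force":{"type":"number"}},"required":["series"]}

```bash
mkdir -p pics; python3 - <<'E'
from plant import telemetry, vision, ctrl
import cv2
print(telemetry.get_state(), ctrl.grip_point_offset)
for n in ("top","side"):
    d=vision.read_camera(n); cv2.imwrite(f"pics/{n}0.png",d["color"]); print(n,d["K"],d["rvec"],d["tvec"])
s=vision.read_camera("wrist");print(s["K"],s["T_tool_cam"])
E
```

```text
{'time': 0.0, 'qpos': array([-1.44300033e+00,  2.87190993e-01,  1.57815753e+00, -1.09066328e-05,
        1.27858057e+00, -1.49996169e-01]), 'dq': array([ 0.0003397 , -0.00020857,  0.00080129, -0.00040776, -0.00029833,
        0.00049432]), 'joint_efforts': array([-1.14048269e-04, -4.05977690e+01, -2.92628878e+01, -1.63982768e-04,
        5.81662389e-03,  3.46204004e-06]), 'eef_pos': array([ 0.18505271, -0.64846818,  0.22994082]), 'tcp_rot': array([ 9.90368543e-01,  1.38451379e-01,  7.74707302e-06, -1.16820360e-03]), 'contact_force': array([ 0.08125165, -0.30112779,  0.11142494]), 'wrist_torque': array([-0.00230822,  0.08303873,  0.00911231]), 'finger_force': 0.0, 'opening': 1.0004598439874213} 0.0187
top [[536.68590844   0.         312.99648117]
 [  0.         536.68590844 233.08755648]
 [  0.           0.           1.        ]] [ 2.20272866 -2.14212924  0.10767511] [-0.01721962  0.55347469  0.98700762]
side [[510.51282667   0.         314.59644898]
 [  0.         510.51282667 240.76252054]
 [  0.           0.           1.        ]] [ 0.87556484 -2.43934407  1.15087655] [0.42392986 0.26533438 0.76881622]
[[371.64829954   0.         321.83963138]
 [  0.         371.64829954 239.47320919]
 [  0.           0.           1.        ]] [[-2.29476623e-04 -9.54615613e-01 -2.97840527e-01  7.51551043e-02]
 [ 9.99999973e-01 -2.06993650e-04 -1.07027904e-04  1.29370841e-03]
 [ 4.05194100e-05 -2.97840543e-01  9.54615634e-01 -1.41179248e-01]
 [ 0.00000000e+00  0.00000000e+00  0.00000000e+00  1.00000000e+00]]
```

View pics/top0.png

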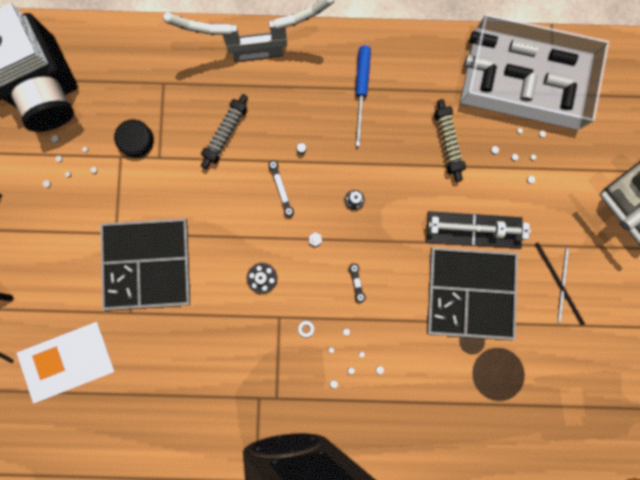

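View pics/side0.png

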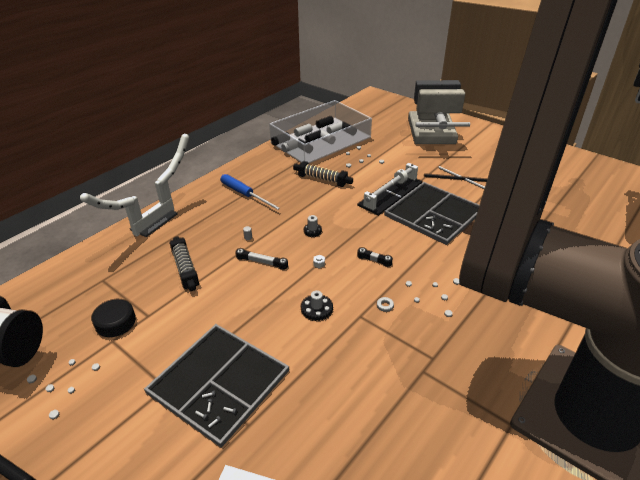

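Top view: front tray near (145,264), rear tray near (473,293), axle collar (501,229) with its mark line at (474,228). Large gear (262,278), small gear (355,199), long link (281,189), short link (357,283). I'll zoom for corners.

```bash
cat > h.py <<'E'
import cv2, numpy as np
from scipy.spatial.transform import Rotation as R
from plant import telemetry, vision
def px2w(d,uv,z):
    M=cv2.Rodrigues(d["rvec"])[0]; uv=np.atleast_2d(np.float64(uv)); z=np.broadcast_to(z,len(uv))
    r=np.c_[uv,np.ones(len(uv))]@np.linalg.inv(d["K"]).T@M; c=-M.T@np.ravel(d["tvec"])
    return c+r*((z-c[2])/r[:,2])[:,None]
def go(target_xy,z,yaw=None):
    """shift (cm) in tool axes and turn (deg about tool z) to reach; yaw = world heading of tool y axis (mod 180), rad"""
    s=telemetry.get_state(); T=R.from_quat(s["tcp_rot"])
    sh=T.inv().apply(np.r_[target_xy,z]-s["eef_pos"])*100
    y=T.apply([0,1,0]); cur=np.arctan2(y[1],y[0]); t=0
    if yaw is not None: t=-np.degrees((yaw-cur+np.pi/2)%np.pi-np.pi/2)
    print("shift cm",sh.round(2),"turn",round(t,1),"q6",s["qpos"][5].round(2),"t",s["time"])
E
python3 - <<'E'
from h import *
d=vision.read_camera("top"); c=d["color"]
M=cv2.resize(c[140:350,95:311],None,fx=3.6,fy=2.8,interpolation=cv2.INTER_CUBIC)
a=cv2.resize(c[205:345,95:195],(400,560),interpolation=cv2.INTER_CUBIC); b=cv2.resize(c[205:345,422:535],(452*400//452,560*400//452),interpolation=cv2.INTER_CUBIC)
b=cv2.copyMakeBorder(b,0,560-b.shape[0],0,0,cv2.BORDER_CONSTANT)
cv2.imwrite("pics/trays.png",np.hstack([a,b]))
cv2.imwrite("pics/parts.png",cv2.resize(c[150:310,235:385],(563,600),interpolation=cv2.INTER_CUBIC))
E
```

```text
(no output)
```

View pics/trays.png

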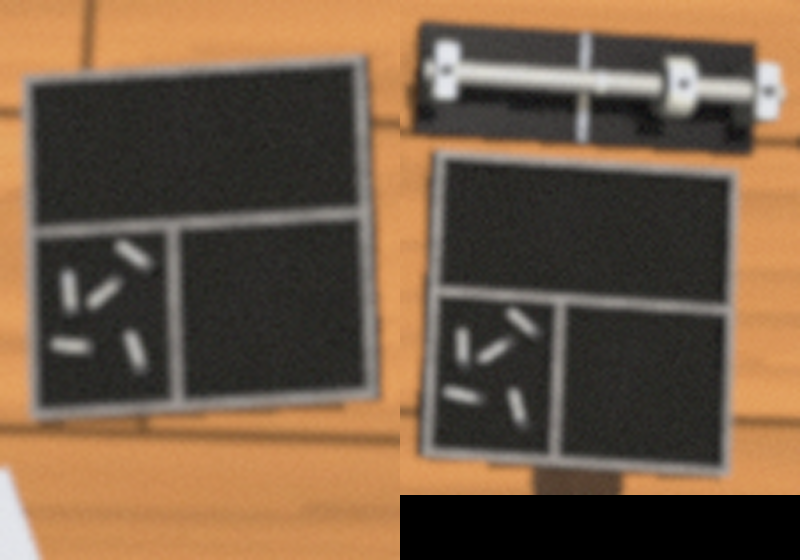

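View pics/parts.png

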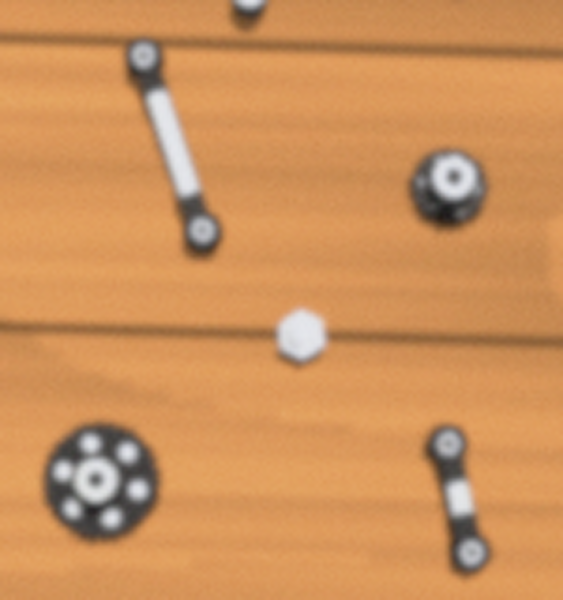

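```bash
python3 - <<'E'
from h import *
d=vision.read_camera("top")
f=lambda p,s,o:(np.float64(p)+.5)/s-.5+o
P=lambda p,z:px2w(d,f(p,563/150,[235,150]),z).round(4)
L=P([[143,56],[202,231]],.016);S=P([[447,444],[470,552]],.016)
for n,e in(("long",L),("short",S)):
    v=e[0]-e[1];print(n,e.mean(0)[:2],"len",np.linalg.norm(v)+.02,"ang",np.arctan2(v[1],v[0]))
print("large",P([[96,480]],.038),"small",P([[454,177]],.038))
F=px2w(d,f([[24,76],[365,57],[380,398],[31,420]],4,[95,205]),.012)
g=lambda p:f(np.float64(p)-[400,0],400/113,[422,205])
Rr=px2w(d,g([[436,150],[739,172],[731,474],[421,457]]),.012)
for n,Q in(("front",F),("rear",Rr)):
    m=np.array([[.082,.082],[.082,-.082],[-.082,-.082],[-.082,.082]]);c=Q.mean(0)[:2];q=Q[:,:2]-c
    th=np.arctan2((m[:,0]*q[:,1]-m[:,1]*q[:,0]).sum(),(m*q).sum())
    Rm=np.array([[np.cos(th),-np.sin(th)],[np.sin(th),np.cos(th)]])
    print(n,"c",c.round(4),"yaw",th.round(4),"resid",((q-m@Rm.T)*1000).round(1).tolist())
    print(" long",c+Rm@[.043,0]," gear",c+Rm@[-.037,-.034])
    if n=="rear":
        T=lambda p,z:(px2w(d,g(p),z)[:,:2]-c)@Rm
        print("line",T([[586,35],[582,140]],.006),"collar top",T([[684,83]],.048),"mid",T([[681,86]],.032), "ring",T([[600,83]],.038))
        print("collar @0 world",c+Rm@[.122,0])
for n,u in(("large",(264.6,277.6)),):pass
go([.6,0],.2)
E
```

```text
long [0.6407  0.06305] len 0.11596296160498588 ang 0.3543799191234379
short [ 0.4636  -0.08725] len 0.07547332692384692 ang 0.23098744671732072
large [[0.4672 0.0937 0.038 ]] small [[ 0.6235 -0.08    0.038 ]]
front c [0.4876 0.3171] yaw 0.0887 resid [[-0.0, -0.2], [-0.8, 0.3], [0.5, -0.4], [0.2, 0.3]]
 long [0.53041355 0.32088188]  gear [0.45373991 0.27992882]
rear c [ 0.4499 -0.3086] yaw -0.0373 resid [[-0.1, -0.1], [-1.3, -0.1], [1.5, -0.5], [-0.2, 0.7]]
 long [ 0.4928266  -0.31016334]  gear [ 0.41161328 -0.34115361]
line [[0.15082872 0.00133422]
 [0.09309461 0.00143637]] collar top [[ 0.12247194 -0.03835182]] mid [[ 0.12283964 -0.04240743]] ring [[0.12086254 0.00252928]]
collar @0 world [ 0.57177155 -0.31311206]
shift cm [ 57.69 -51.01   3.13] turn 0 q6 -0.15 t 0.25
```

```bash
python3 - <<'E'
from h import *
go([.5703,-.3531],.11,-.0373)
E
```

```text
shift cm [ 45.15 -17.86  12.09] turn -71.9 q6 -0.15 t 0.25
```

arm_command(series=[45.15, -17.86, 12.1, 0, 0, -71.9, 0.4, 45.15, -17.86, 12.1, 0, 0, -71.9, 0.4, 45.15, -17.86, 12.1, 0, 0, -71.9, 0.4, 45.15, -17.86, 12.1, 0, 0, -71.9, 0.4, 45.15, -17.86, 12.1, 0, 0, -71.9, 0.4, 45.15, -17.86, 12.1, 0, 0, -71.9, 0.4, 45.15, -17.86, 12.1, 0, 0, -71.9, 0.4, 45.15, -17.86, 12.1, 0, 0, -71.9, 0.4, 45.15, -17.86, 12.1, 0, 0, -71.9, 0.4, 45.15, -17.86, 12.1, 0, 0, -71.9, 0.4], force=40)

```text
time: 1.08
eef_pos: [0.5072, -0.4015, 0.1302]
tcp_rot: [0.72, 0.694, -0.0, 0.0]
contact_force: [0.3, -0.2, 0.3]
opening: 0.604
finger_force: 0.0
```

```bash
python3 - <<'E'
from h import *
go([.5703,-.3531],.018,-.0373); print(telemetry.get_state()["opening"])
E
```

```text
shift cm [ 5.07  6.12 11.22] turn 0.0 q6 -0.79 t 1.0833
0.6039507735629032
```

arm_command(series=[5.1, 6.1, 4, 0, 0, 0, 0.4, 5.1, 6.1, 4, 0, 0, 0, 0.4, 5.1, 6.1, 4, 0, 0, 0, 0.4, 5.1, 6.1, 8, 0, 0, 0, 0.4, 5.1, 6.1, 11.2, 0, 0, 0, 0.4, 5.1, 6.1, 11.2, 0, 0, 0, 0.4])

```text
time: 1.58
eef_pos: [0.5645, -0.3508, 0.0106]
tcp_rot: [0.722, 0.692, -0.001, -0.007]
contact_force: [-1.5, 0.4, -1.9]
opening: 0.602
finger_force: 0.0
```

```bash
python3 - <<'E'
from h import *
d=vision.read_camera("wrist"); cv2.imwrite("pics/w1.png",d["color"])
go([.5703,-.3531],.018,-.0373)
E
```

```text
shift cm [-0.06  0.44 -0.41] turn -0.3 q6 -0.67 t 1.6333
```

View pics/w1.png

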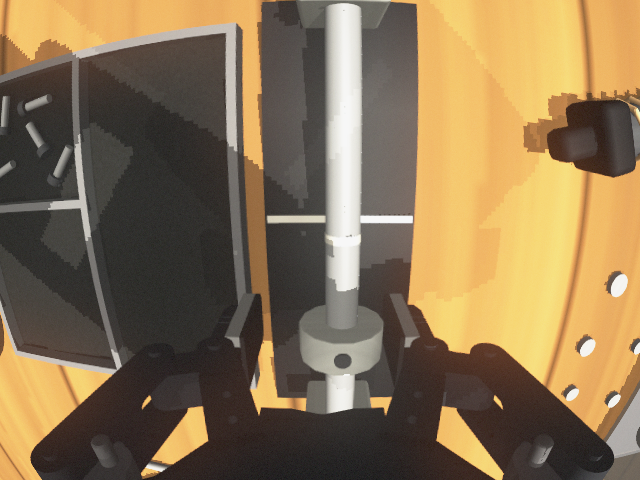

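The wrist view shows the collar (340,340) between the pads (≈240 and 405), the ring at (343,240), line at row 219.

arm_command(series=[0, 0, 0, 0, 0, 0, 1, 0, 0, 0, 0, 0, 0, 1, 0, 0, 0, 0, 0, 0, 1, 0, 0, 0, 0, 0, 0, 1, 0, 0, 0, 0, 0, 0, 1, 0, 0, 0, 0, 0, 0, 1], force=20)

```text
time: 2.13
eef_pos: [0.5717, -0.3562, 0.0211]
tcp_rot: [0.723, 0.691, 0.001, 0.004]
contact_force: [6.8, -2.0, -8.1]
opening: 0.361
finger_force: 23.1
```

```bash
python3 - <<'E'
from h import *
# collar position: ring/collar from top cam along axle
go([.5718,-.3120],.018,-.0373)
s=telemetry.get_state();T=R.from_quat(s["tcp_rot"]).as_matrix();d=vision.read_camera("wrist");K=d["K"];M=d["T_tool_cam"]
def ray(u,v,z):
    p=np.array([u-K[0,2],v-K[1,2]])/K[0,0];r=np.linalg.norm(p);c=np.r_[p/r*np.sin(r),np.cos(r)]
    o=T@M[:3,3]+s["eef_pos"];w=T@M[:3,:3]@c;return o+w*(z-o[2])/w[2]
c=np.array([.4499,-.3086]);th=-.0373;Rm=np.array([[np.cos(th),-np.sin(th)],[np.sin(th),np.cos(th)]])
cv2.imwrite("pics/w2.png",d["color"])
# from image w1 pose differs slightly (~mm): screw hole collar top, line ends
for n,u,v,z in(("screw",343,361,.048),("lineL",283,219,.006),("lineR",396,219,.006)):print(n,(ray(u,v,z)[:2]-c)@Rm)
print("tcp",(s["eef_pos"][:2]-c)@Rm)
E
```

```text
shift cm [ 4.41 -0.19  0.29] turn -0.4 q6 -0.67 t 2.1333
screw [ 0.13065509 -0.05168265]
lineL [ 0.10652181 -0.00770172]
lineR [ 0.15597537 -0.00806487]
tcp [ 0.12352143 -0.04299695]
```

View pics/w2.png

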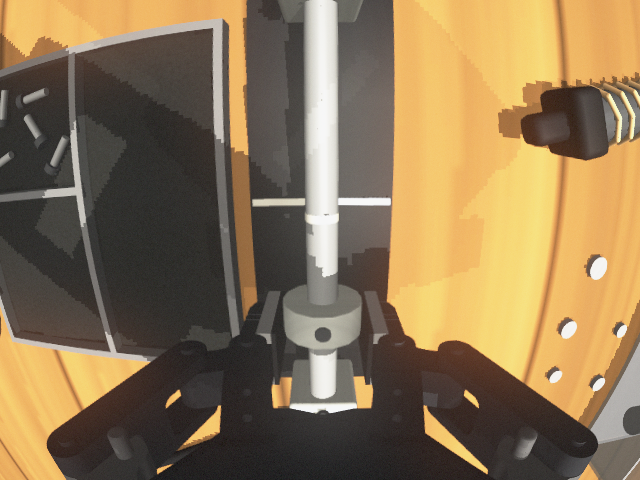

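Gripped; screw at (322,334), line ends (254,202) and (390,201).

```bash
cat >> h.py <<'E'
def ray(s,d,u,v,z):
    K=d["K"];M=d["T_tool_cam"];T=R.from_quat(s["tcp_rot"]).as_matrix()
    p=np.array([u-K[0,2],v-K[1,2]])/K[0,0];r=np.linalg.norm(p);c=np.r_[p/r*np.sin(r),np.cos(r)]
    o=T@M[:3,3]+s["eef_pos"];w=T@M[:3,:3]@c;return o+w*(z-o[2])/w[2]
cR=np.array([.4499,-.3086])
def rot(th):return np.array([[np.cos(th),-np.sin(th)],[np.sin(th),np.cos(th)]])
def inrear(p):return (np.asarray(p)[:2]-cR)@rot(-.0373)
E
python3 - <<'E'
from h import *
s=telemetry.get_state();d=vision.read_camera("wrist")
for n,u,v,z in(("screw",322,334,.048),("lineL",254,202,.006),("lineR",390,201,.006)):print(n,inrear(ray(s,d,u,v,z)))
print("tcp",inrear(s["eef_pos"]),s["eef_pos"]);go([.5718,-.3120],.018,-.0373)
E
```

```text
screw [ 0.12287445 -0.03944666]
lineL [9.41365149e-02 3.01866879e-05]
lineR [ 1.52953724e-01 -4.47990190e-05]
tcp [ 0.12351716 -0.04303974] [ 0.57172624 -0.35621592  0.02106955]
shift cm [ 4.41 -0.19  0.29] turn -0.4 q6 -0.67 t 2.2333
```

arm_command(series=[0.6, 0, 0, 0, 0, 0, 1, 1.2, 0, 0, 0, 0, 0, 1, 1.9, 0, 0, 0, 0, 0, 1, 2.6, 0, 0, 0, 0, 0, 1, 3.3, 0, 0, 0, 0, 0, 1, 3.8, 0, 0, 0, 0, 0, 1, 3.95, 0, 0, 0, 0, 0, 1, 3.95, 0, 0, 0, 0, 0, 1, 3.95, 0, 0, 0, 0, 0, 1, 3.95, 0, 0, 0, 0, 0, 1])

```text
time: 3.07
eef_pos: [0.5733, -0.3161, 0.021]
tcp_rot: [0.723, 0.691, 0.002, 0.004]
contact_force: [6.3, 0.7, -6.3]
opening: 0.359
finger_force: 23.2
```

```bash
python3 - <<'E'
from h import *
s=telemetry.get_state();print("tcp",inrear(s["eef_pos"]),s["contact_force"])
d=vision.read_camera("wrist");cv2.imwrite("pics/w3.png",d["color"])
E
```

```text
tcp [ 0.12355679 -0.00286475] [ 6.28408658  0.66069321 -6.31065424]
```

View pics/w3.png

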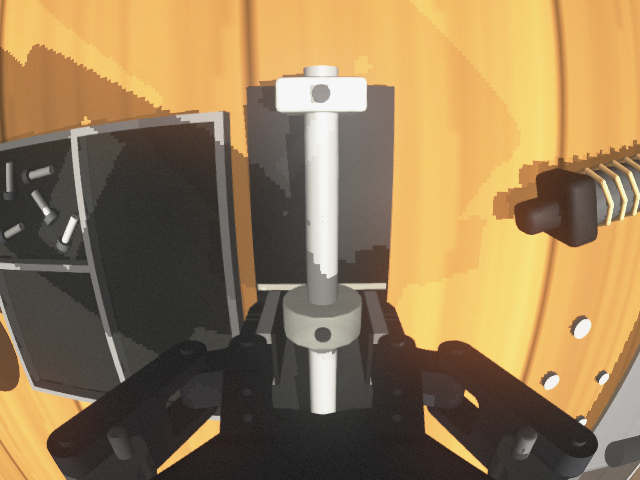

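Collar unmoved in the pads (screw 322,334), line at row 287. Verify numerically later; release and rise.

arm_command(series=[0, 0, 0, 0, 0, 0, 0.4, 0, 0, 0, 0, 0, 0, 0.4, 0, 0, 0, 0, 0, 0, 0.4, 0, 0, 0, 0, 0, 0, 0.4, 0, 0, 0, 0, 0, 0, 0.4, 0, 0, -2, 0, 0, 0, 0.4, 0, 0, -5, 0, 0, 0, 0.4, 0, 0, -8, 0, 0, 0, 0.4, 0, 0, -10, 0, 0, 0, 0.4, 0, 0, -10, 0, 0, 0, 0.4])

```text
time: 3.95
eef_pos: [0.5737, -0.3176, 0.1254]
tcp_rot: [0.722, 0.692, 0.001, 0.006]
contact_force: [0.7, -0.4, 0.3]
opening: 0.601
finger_force: 0.0
```

```bash
python3 - <<'E'
from h import *
s={"tcp_rot":[.723,.691,.002,.004],"eef_pos":np.array([.5733,-.3161,.021])};d=vision.read_camera("wrist")
for n,u,v,z in(("screw",322,334,.048),("lineL",262,287,.006),("lineR",384,287,.006)):print(n,inrear(ray(s,d,u,v,z)))
go([.4672,.0937],.10)
E
```

```text
screw [0.12294045 0.00071095]
lineL [0.09543193 0.00010766]
lineR [ 0.15221909 -0.00059637]
shift cm [ 40.55 -12.3    2.01] turn 0 q6 -0.62 t 4.0
```

arm_command(series=[40.5, -12.3, 2, 0, 0, 0, 0.2, 40.5, -12.3, 2, 0, 0, 0, 0.2, 40.5, -12.3, 2, 0, 0, 0, 0.2, 40.5, -12.3, 2, 0, 0, 0, 0.2, 40.5, -12.3, 2, 0, 0, 0, 0.2, 40.5, -12.3, 2, 0, 0, 0, 0.2, 40.5, -12.3, 2, 0, 0, 0, 0.2, 40.5, -12.3, 2, 0, 0, 0, 0.2, 40.5, -12.3, 2, 0, 0, 0, 0.2, 40.5, -12.3, 2, 0, 0, 0, 0.2])

```text
time: 4.83
eef_pos: [0.4648, 0.0895, 0.0972]
tcp_rot: [0.722, 0.692, -0.001, -0.001]
contact_force: [0.5, -0.9, 0.0]
opening: 0.803
finger_force: 0.0
```

arm_command(series=[0, 0, 0, 0, 0, 0, 0.2, 0, 0, 0, 0, 0, 0, 0.2, 0, 0, 0, 0, 0, 0, 0.2, 0, 0, 0, 0, 0, 0, 0.2])

```text
time: 5.17
eef_pos: [0.4671, 0.0869, 0.0984]
tcp_rot: [0.723, 0.691, -0.0, -0.0]
contact_force: [0.0, -0.7, 0.3]
opening: 0.799
finger_force: 0.0
```

```bash
python3 - <<'E'
from h import *
go([.4672,.0937],.013,-.0373)
s=telemetry.get_state();d=vision.read_camera("wrist")
print(s["eef_pos"],s["tcp_rot"])
E
```

```text
shift cm [ 0.68 -0.01  8.54] turn -0.4 q6 0.01 t 5.1667
[0.46705852 0.08694806 0.09837728] [ 7.22622504e-01  6.91242726e-01 -4.07119489e-04 -2.12604943e-04]
```

arm_command(series=[0.7, 0, 2, 0, 0, 0, 0.2, 0.7, 0, 4.5, 0, 0, 0, 0.2, 0.7, 0, 6.5, 0, 0, 0, 0.2, 0.7, 0, 8, 0, 0, 0, 0.2, 0.7, 0, 8.5, 0, 0, 0, 0.2, 0.7, 0, 8.5, 0, 0, 0, 0.2, 0.7, 0, 8.5, 0, 0, 0, 0.2], force=40)

```text
time: 5.8
eef_pos: [0.4679, 0.0941, 0.0143]
tcp_rot: [0.723, 0.691, 0.0, 0.0]
contact_force: [0.6, -0.4, 0.0]
opening: 0.801
finger_force: 0.0
```

arm_command(series=[0, 0, 0, 0, 0, 0, 1, 0, 0, 0, 0, 0, 0, 1, 0, 0, 0, 0, 0, 0, 1, 0, 0, 0, 0, 0, 0, 1, 0, 0, 0, 0, 0, 0, 1, 0, 0, 0, 0, 0, 0, 1, 0, 0, 0, 0, 0, 0, 1, 0, 0, 0, 0, 0, 0, 1, 0, 0, 0, 0, 0, 0, 1])

```text
time: 6.55
eef_pos: [0.4681, 0.0949, 0.0149]
tcp_rot: [0.722, 0.692, 0.0, 0.001]
contact_force: [-1.7, -0.6, 5.8]
opening: 0.243
finger_force: 39.5
```

```bash
python3 - <<'E'
from h import *
go([.4116,-.3412],.09,-.0373);print(telemetry.get_state()["eef_pos"])
d=vision.read_camera("wrist");cv2.imwrite("pics/w4.png",d["color"])
E
```

```text
shift cm [-43.81  -3.77  -7.51] turn -0.3 q6 0.03 t 6.55
[0.46811297 0.0949023  0.01491861]
```

View pics/w4.png

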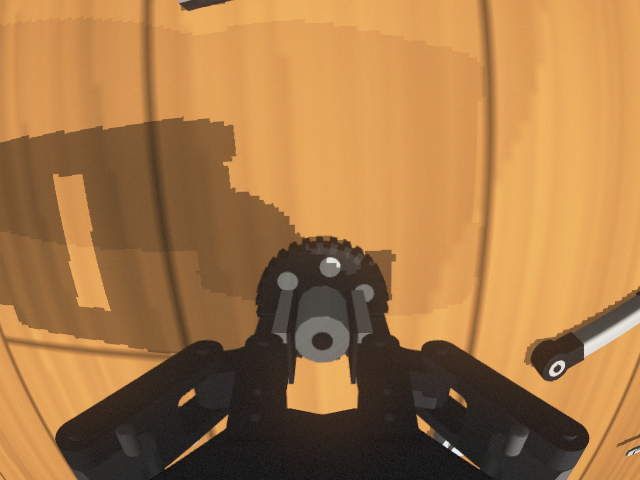

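Hub is between the pads at (322,340). Lift and carry.

arm_command(series=[0, 0, -3, 0, 0, 0, 1, 0, 0, -7.5, 0, 0, 0, 1, -43.8, -3.8, -7.5, 0, 0, 0, 1, -43.8, -3.8, -7.5, 0, 0, 0, 1, -43.8, -3.8, -7.5, 0, 0, 0, 1, -43.8, -3.8, -7.5, 0, 0, 0, 1, -43.8, -3.8, -7.5, 0, 0, 0, 1, -43.8, -3.8, -7.5, 0, 0, 0, 1, -43.8, -3.8, -7.5, 0, 0, 0, 1, -43.8, -3.8, -7.5, 0, 0, 0, 1])

```text
time: 7.43
eef_pos: [0.4232, -0.2372, 0.0877]
tcp_rot: [0.722, 0.692, 0.0, -0.0]
contact_force: [0.6, -0.1, -1.3]
opening: 0.24
finger_force: 39.4
```

```bash
python3 - <<'E'
from h import *
go([.4116,-.3412],.0195)
E
```

```text
shift cm [-10.45  -0.71   6.82] turn 0 q6 -0.68 t 7.4333
```

arm_command(series=[-10.5, -0.7, 0, 0, 0, 0, 1, -10.5, -0.7, 0, 0, 0, 0, 1, -10.5, -0.7, 0, 0, 0, 0, 1, -10.5, -0.7, 0, 0, 0, 0, 1, -10.5, -0.7, 2.5, 0, 0, 0, 1, -10.5, -0.7, 5, 0, 0, 0, 1, -10.5, -0.7, 6.3, 0, 0, 0, 1, -10.5, -0.7, 6.7, 0, 0, 0, 1, -10.5, -0.7, 6.7, 0, 0, 0, 1, -10.5, -0.7, 6.7, 0, 0, 0, 1])

```text
time: 8.27
eef_pos: [0.4127, -0.3393, 0.0208]
tcp_rot: [0.722, 0.692, 0.0, -0.0]
contact_force: [0.1, -0.0, 0.3]
opening: 0.243
finger_force: 39.3
```

```bash
python3 - <<'E'
from h import *
go([.4116,-.3412],.0195);print(telemetry.get_state()["contact_force"])
E
```

```text
shift cm [-0.19 -0.11  0.13] turn 0 q6 -0.84 t 8.2667
[ 0.10889614 -0.01398325  0.34066666]
```

arm_command(series=[0, 0, 0.15, 0, 0, 0, 1, 0, 0, 0.15, 0, 0, 0, 1, 0, 0, 0.15, 0, 0, 0, 0.3, 0, 0, 0.15, 0, 0, 0, 0.3, 0, 0, 0.15, 0, 0, 0, 0.3, 0, 0, 0.15, 0, 0, 0, 0.3, 0, 0, -1, 0, 0, 0, 0.3, 0, 0, -3, 0, 0, 0, 0.3, 0, 0, -6, 0, 0, 0, 0.3, 0, 0, -8, 0, 0, 0, 0.3])

```text
time: 9.1
eef_pos: [0.4133, -0.3409, 0.104]
tcp_rot: [0.722, 0.692, -0.0, 0.001]
contact_force: [-0.3, -0.7, -0.2]
opening: 0.698
finger_force: 0.0
```

```bash
python3 - <<'E'
from h import *
go([.4636,-.0873],.09,-1.34)
E
```

```text
shift cm [25.55  3.93  1.36] turn 74.3 q6 -0.84 t 9.1
```

arm_command(series=[25.5, 3.9, 1.4, 0, 0, 74.3, 0.4, 25.5, 3.9, 1.4, 0, 0, 74.3, 0.4, 25.5, 3.9, 1.4, 0, 0, 74.3, 0.4, 25.5, 3.9, 1.4, 0, 0, 74.3, 0.4, 25.5, 3.9, 1.4, 0, 0, 74.3, 0.4, 25.5, 3.9, 1.4, 0, 0, 74.3, 0.4, 25.5, 3.9, 1.4, 0, 0, 74.3, 0.4, 25.5, 3.9, 1.4, 0, 0, 74.3, 0.4, 25.5, 3.9, 1.4, 0, 0, 74.3, 0.4, 25.5, 3.9, 1.4, 0, 0, 74.3, 0.4])

```text
time: 9.93
eef_pos: [0.463, -0.0864, 0.0881]
tcp_rot: [0.985, 0.17, 0.0, 0.0]
contact_force: [-0.5, -0.0, -0.3]
opening: 0.599
finger_force: 0.0
```

arm_command(series=[0, 0, 0, 0, 0, 2.7, 0.4, 0, 0, 0, 0, 0, 2.7, 0.4, 0, 0, 0, 0, 0, 2.7, 0.4])

```text
time: 10.18
eef_pos: [0.4629, -0.0873, 0.0878]
tcp_rot: [0.989, 0.149, 0.0, 0.0]
contact_force: [-0.3, -0.9, -0.1]
opening: 0.603
finger_force: 0.0
```

```bash
python3 - <<'E'
from h import *
go([.4636,-.0873],.004,-1.34)
E
```

```text
shift cm [0.05 0.02 8.38] turn 4.0 q6 0.87 t 10.1833
```

arm_command(series=[0, 0, 2, 0, 0, 4, 0.4, 0, 0, 4.5, 0, 0, 4, 0.4, 0, 0, 6.5, 0, 0, 4, 0.4, 0, 0, 8, 0, 0, 4, 0.4, 0, 0, 8.3, 0, 0, 4, 0.4, 0, 0, 8.3, 0, 0, 4, 0.4, 0, 0, 8.3, 0, 0, 4, 0.4])

```text
time: 10.77
eef_pos: [0.4633, -0.0875, 0.0049]
tcp_rot: [0.993, 0.114, 0.0, 0.0]
contact_force: [-0.3, -0.2, -0.7]
opening: 0.602
finger_force: 0.0
```

arm_command(series=[0, 0, 0, 0, 0, 0, 1, 0, 0, 0, 0, 0, 0, 1, 0, 0, 0, 0, 0, 0, 1, 0, 0, 0, 0, 0, 0, 1, 0, 0, 0, 0, 0, 0, 1, 0, 0, 0, 0, 0, 0, 1, 0, 0, 0, 0, 0, 0, 1])

```text
time: 11.35
eef_pos: [0.4636, -0.0876, 0.0052]
tcp_rot: [0.993, 0.114, 0.001, 0.0]
contact_force: [-1.0, 0.3, 6.0]
opening: 0.127
finger_force: 40.9
```

```bash
python3 - <<'E'
from h import *
go([.4928,-.3102],.07,-.0373);print(telemetry.get_state()["eef_pos"])
d=vision.read_camera("wrist");cv2.imwrite("pics/w5.png",d["color"])
E
```

```text
shift cm [-2.19 22.35 -6.46] turn -74.8 q6 0.94 t 11.35
[ 0.46358029 -0.08755386  0.00522202]
```

View pics/w5.png

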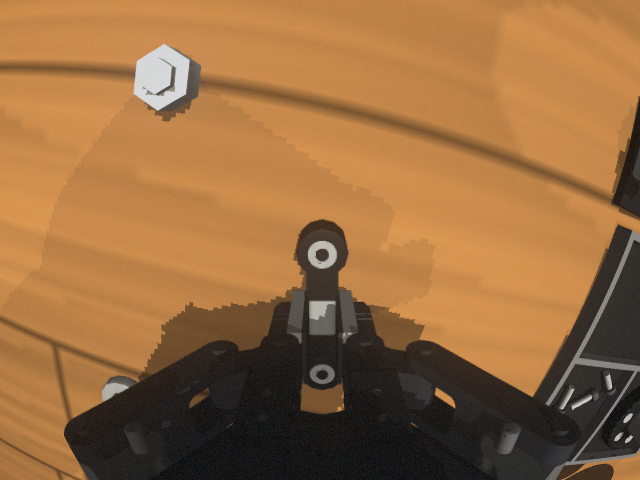

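Link squarely gripped at bar (322,318).

arm_command(series=[0, 0, -4, 0, 0, 0, 1, -2.2, 22.3, -7.5, 0, 0, -74.8, 1, -2.2, 22.3, -7.5, 0, 0, -74.8, 1, -2.2, 22.3, -7.5, 0, 0, -74.8, 1, -2.2, 22.3, -7.5, 0, 0, -74.8, 1, -2.2, 22.3, -7.5, 0, 0, -74.8, 1, -2.2, 22.3, -7.5, 0, 0, -74.8, 1, -2.2, 22.3, -7.5, 0, 0, -74.8, 1, -2.2, 22.3, -7.5, 0, 0, -74.8, 1, -2.2, 22.3, -7.5, 0, 0, -74.8, 1])

```text
time: 12.23
eef_pos: [0.4913, -0.3099, 0.0786]
tcp_rot: [0.784, 0.62, -0.0, -0.0]
contact_force: [-0.2, 0.1, -0.4]
opening: 0.122
finger_force: 40.2
```

arm_command(series=[0, 0, 0, 0, 0, -7, 1, 0, 0, 0, 0, 0, -10.4, 1, 0, 0, 0, 0, 0, -10.4, 1, 0, 0, 0, 0, 0, -10.4, 1])

```text
time: 12.57
eef_pos: [0.4915, -0.3091, 0.0787]
tcp_rot: [0.727, 0.686, -0.0, -0.0]
contact_force: [0.7, 0.1, -0.9]
opening: 0.126
finger_force: 40.2
```

```bash
python3 - <<'E'
from h import *
go([.4928,-.3102],.010,-.0373)
E
```

```text
shift cm [-0.11  0.14  6.87] turn -1.2 q6 -0.68 t 12.5667
```

arm_command(series=[0, 0.1, 2, 0, 0, -1, 1, 0, 0.1, 4, 0, 0, -1, 1, 0, 0.1, 5.8, 0, 0, -1, 1, 0, 0.1, 6.6, 0, 0, -1, 1, 0, 0.1, 6.9, 0, 0, -1, 1, 0, 0.1, 6.95, 0, 0, -1, 1, 0, 0.1, 6.95, 0, 0, -1, 1])

```text
time: 13.15
eef_pos: [0.4932, -0.3097, 0.0101]
tcp_rot: [0.721, 0.693, 0.0, 0.001]
contact_force: [0.5, 0.1, -0.0]
opening: 0.127
finger_force: 40.2
```

arm_command(series=[0, 0, 0, 0, 0, 0, 0.7, 0, 0, 0, 0, 0, 0, 0.7, 0, 0, 0, 0, 0, 0, 0.7, 0, 0, 0, 0, 0, 0, 0.7, 0, 0, -1.5, 0, 0, 0, 0.7, 0, 0, -4, 0, 0, 0, 0.7, 0, 0, -7, 0, 0, 0, 0.7, 0, 0, -9, 0, 0, 0, 0.4, 0, 0, -9, 0, 0, 0, 0.4])

```text
time: 13.9
eef_pos: [0.4956, -0.3119, 0.1055]
tcp_rot: [0.721, 0.693, 0.0, 0.005]
contact_force: [0.3, -0.7, 0.8]
opening: 0.57
finger_force: 0.0
```

```bash
python3 - <<'E'
from h import *
go([.6235,-.08],.09)
d=vision.read_camera("wrist");cv2.imwrite("pics/w6.png",d["color"])
E
```

```text
shift cm [23.67 11.88  1.49] turn 0 q6 -0.7 t 13.9
```

View pics/w6.png

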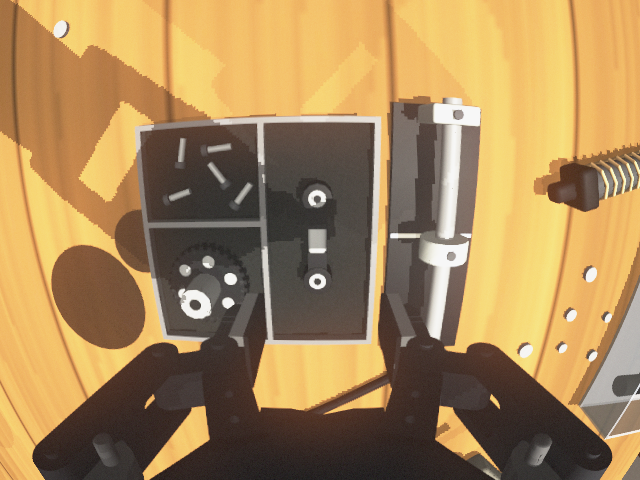

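Rear kit is good: gear (205,285), link (317,240) in their pockets, collar on the line. On to the small gear.

arm_command(series=[23.7, 11.9, 1.5, 0, 0, 0, 0.3, 23.7, 11.9, 1.5, 0, 0, 0, 0.3, 23.7, 11.9, 1.5, 0, 0, 0, 0.3, 23.7, 11.9, 1.5, 0, 0, 0, 0.3, 23.7, 11.9, 1.5, 0, 0, 0, 0.3, 23.7, 11.9, 1.5, 0, 0, 0, 0.3, 23.7, 11.9, 1.5, 0, 0, 0, 0.3, 23.7, 11.9, 1.5, 0, 0, 0, 0.3, 23.7, 11.9, 1.5, 0, 0, 0, 0.3, 23.7, 11.9, 1.5, 0, 0, 0, 0.3])

```text
time: 14.78
eef_pos: [0.6198, -0.0779, 0.0835]
tcp_rot: [0.721, 0.693, -0.001, -0.001]
contact_force: [-0.3, -0.0, -0.6]
opening: 0.698
finger_force: 0.0
```

```bash
python3 - <<'E'
from h import *
go([.6235,-.08],.013)
E
```

```text
shift cm [-0.19  0.39  7.05] turn 0 q6 -0.25 t 14.7833
```

arm_command(series=[-0.1, 0.35, 2, 0, 0, 0, 0.3, -0.1, 0.35, 4, 0, 0, 0, 0.3, -0.1, 0.35, 6, 0, 0, 0, 0.3, -0.1, 0.35, 7, 0, 0, 0, 0.3, -0.1, 0.35, 7, 0, 0, 0, 0.3, -0.1, 0.35, 7, 0, 0, 0, 0.3, -0.1, 0.35, 7, 0, 0, 0, 0.3])

```text
time: 15.37
eef_pos: [0.625, -0.0792, 0.0159]
tcp_rot: [0.721, 0.693, 0.0, 0.001]
contact_force: [0.7, -1.2, 0.2]
opening: 0.703
finger_force: 0.0
```

arm_command(series=[0, 0, 0, 0, 0, 0, 1, 0, 0, 0, 0, 0, 0, 1, 0, 0, 0, 0, 0, 0, 1, 0, 0, 0, 0, 0, 0, 1, 0, 0, 0, 0, 0, 0, 1, 0, 0, 0, 0, 0, 0, 1, 0, 0, 0, 0, 0, 0, 1])

```text
time: 15.95
eef_pos: [0.6251, -0.0785, 0.0158]
tcp_rot: [0.72, 0.693, 0.0, 0.001]
contact_force: [-0.9, -0.3, 5.6]
opening: 0.242
finger_force: 39.4
```

```bash
python3 - <<'E'
from h import *
go([.4537,.2799],.09);print(telemetry.get_state()["eef_pos"])
E
```

```text
shift cm [ 35.15 -18.48  -7.47] turn 0 q6 -0.25 t 15.95
[ 0.62510566 -0.07845145  0.01580919]
```

arm_command(series=[0, 0, -4, 0, 0, 0, 1, 0, 0, -7.5, 0, 0, 0, 1, 35.1, -18.5, -7.5, 0, 0, 0, 1, 35.1, -18.5, -7.5, 0, 0, 0, 1, 35.1, -18.5, -7.5, 0, 0, 0, 1, 35.1, -18.5, -7.5, 0, 0, 0, 1, 35.1, -18.5, -7.5, 0, 0, 0, 1, 35.1, -18.5, -7.5, 0, 0, 0, 1, 35.1, -18.5, -7.5, 0, 0, 0, 1, 35.1, -18.5, -7.5, 0, 0, 0, 1])

```text
time: 16.78
eef_pos: [0.4784, 0.2238, 0.0889]
tcp_rot: [0.721, 0.693, -0.0, -0.0]
contact_force: [0.7, 0.4, 0.1]
opening: 0.242
finger_force: 39.3
```

```bash
python3 - <<'E'
from h import *
go([.4537,.2799],.0198)
E
```

```text
shift cm [ 5.51 -2.67  6.92] turn 0 q6 0.28 t 16.7833
```

arm_command(series=[5.6, -2.8, 0, 0, 0, 0, 1, 5.6, -2.8, 0, 0, 0, 0, 1, 5.6, -2.8, 0, 0, 0, 0, 1, 5.6, -2.8, 2.5, 0, 0, 0, 1, 5.6, -2.8, 5, 0, 0, 0, 1, 5.6, -2.8, 6.3, 0, 0, 0, 1, 5.6, -2.8, 6.8, 0, 0, 0, 1, 5.6, -2.8, 6.8, 0, 0, 0, 1, 5.6, -2.8, 6.8, 0, 0, 0, 1])

```text
time: 17.53
eef_pos: [0.4547, 0.2788, 0.0215]
tcp_rot: [0.721, 0.693, -0.0, 0.0]
contact_force: [0.6, -0.2, -1.2]
opening: 0.239
finger_force: 39.4
```

```bash
python3 - <<'E'
from h import *
go([.4537,.2799],.0198)
E
```

```text
shift cm [ 0.1  -0.1   0.17] turn 0 q6 0.4 t 17.5333
```

arm_command(series=[0, 0, 0.2, 0, 0, 0, 1, 0, 0, 0.2, 0, 0, 0, 1, 0, 0, 0.2, 0, 0, 0, 0.3, 0, 0, 0.2, 0, 0, 0, 0.3, 0, 0, 0.2, 0, 0, 0, 0.3, 0, 0, 0.2, 0, 0, 0, 0.3, 0, 0, -1, 0, 0, 0, 0.3, 0, 0, -3, 0, 0, 0, 0.3, 0, 0, -6, 0, 0, 0, 0.3, 0, 0, -8, 0, 0, 0, 0.3])

```text
time: 18.37
eef_pos: [0.4551, 0.2797, 0.1045]
tcp_rot: [0.72, 0.693, 0.001, 0.0]
contact_force: [1.4, 0.7, 0.3]
opening: 0.701
finger_force: 0.0
```

```bash
python3 - <<'E'
from h import *
go([.6407,.0631],.09,-1.217)
E
```

```text
shift cm [-20.94  19.37   1.47] turn 67.5 q6 0.4 t 18.3667
```

arm_command(series=[-20.9, 19.4, 1.5, 0, 0, 67.5, 0.4, -20.9, 19.4, 1.5, 0, 0, 67.5, 0.4, -20.9, 19.4, 1.5, 0, 0, 67.5, 0.4, -20.9, 19.4, 1.5, 0, 0, 67.5, 0.4, -20.9, 19.4, 1.5, 0, 0, 67.5, 0.4, -20.9, 19.4, 1.5, 0, 0, 67.5, 0.4, -20.9, 19.4, 1.5, 0, 0, 67.5, 0.4, -20.9, 19.4, 1.5, 0, 0, 67.5, 0.4, -20.9, 19.4, 1.5, 0, 0, 67.5, 0.4, -20.9, 19.4, 1.5, 0, 0, 67.5, 0.4])

```text
time: 19.2
eef_pos: [0.6408, 0.062, 0.0874]
tcp_rot: [0.985, 0.173, 0.0, -0.0]
contact_force: [0.5, 0.8, 0.1]
opening: 0.6
finger_force: 0.0
```

arm_command(series=[0, 0, 0, 0, 0, 0, 0.4, 0, 0, 0, 0, 0, 0, 0.4, 0, 0, 0, 0, 0, 0, 0.4])

```text
time: 19.45
eef_pos: [0.6403, 0.0633, 0.0872]
tcp_rot: [0.984, 0.177, 0.0, 0.0]
contact_force: [0.3, 0.2, -0.0]
opening: 0.6
finger_force: 0.0
```

```bash
python3 - <<'E'
from h import *
go([.6407,.0631],.005,-1.217)
E
```

```text
shift cm [0.03 0.03 8.22] turn 0.1 q6 1.16 t 19.45
```

arm_command(series=[0, 0, 2, 0, 0, 0, 0.4, 0, 0, 4.5, 0, 0, 0, 0.4, 0, 0, 6.5, 0, 0, 0, 0.4, 0, 0, 7.8, 0, 0, 0, 0.4, 0, 0, 8.2, 0, 0, 0, 0.4, 0, 0, 8.2, 0, 0, 0, 0.4, 0, 0, 8.2, 0, 0, 0, 0.4])

```text
time: 20.03
eef_pos: [0.641, 0.0632, 0.0055]
tcp_rot: [0.984, 0.176, 0.001, 0.0]
contact_force: [0.4, 0.5, 0.4]
opening: 0.604
finger_force: 0.0
```

arm_command(series=[0, 0, 0, 0, 0, 0, 1, 0, 0, 0, 0, 0, 0, 1, 0, 0, 0, 0, 0, 0, 1, 0, 0, 0, 0, 0, 0, 1, 0, 0, 0, 0, 0, 0, 1, 0, 0, 0, 0, 0, 0, 1, 0, 0, 0, 0, 0, 0, 1])

```text
time: 20.62
eef_pos: [0.6412, 0.063, 0.006]
tcp_rot: [0.984, 0.176, 0.001, 0.0]
contact_force: [-1.2, -0.5, 5.9]
opening: 0.126
finger_force: 41.2
```

```bash
python3 - <<'E'
from h import *
go([.5304,.3209],.08,.0887);s=telemetry.get_state();print(s["eef_pos"])
E
```

```text
shift cm [ -1.43 -28.02  -7.42] turn -74.8 q6 1.16 t 20.6167
[0.6412496  0.06304367 0.00601869]
```

arm_command(series=[0, 0, -4, 0, 0, 0, 1, -1.4, -28, -7.5, 0, 0, -74.8, 1, -1.4, -28, -7.5, 0, 0, -74.8, 1, -1.4, -28, -7.5, 0, 0, -74.8, 1, -1.4, -28, -7.5, 0, 0, -74.8, 1, -1.4, -28, -7.5, 0, 0, -74.8, 1, -1.4, -28, -7.5, 0, 0, -74.8, 1, -1.4, -28, -7.5, 0, 0, -74.8, 1, -1.4, -28, -7.5, 0, 0, -74.8, 1, -1.4, -28, -7.5, 0, 0, -74.8, 1])

```text
time: 21.45
eef_pos: [0.5283, 0.3229, 0.0792]
tcp_rot: [0.735, 0.678, -0.0, -0.0]
contact_force: [-0.8, 0.2, -0.3]
opening: 0.123
finger_force: 40.4
```

arm_command(series=[0, 0, 0, 0, 0, -7, 1, 0, 0, 0, 0, 0, -10.4, 1, 0, 0, 0, 0, 0, -10.4, 1, 0, 0, 0, 0, 0, -10.4, 1])

```text
time: 21.78
eef_pos: [0.5294, 0.3207, 0.0789]
tcp_rot: [0.675, 0.738, -0.001, -0.0]
contact_force: [0.7, -0.2, -0.1]
opening: 0.126
finger_force: 40.4
```

```bash
python3 - <<'E'
from h import *
go([.5304,.3209],.0105,.0887)
E
```

```text
shift cm [0.02 0.11 6.84] turn -0.0 q6 0.29 t 21.7833
```

arm_command(series=[0, 0.1, 2, 0, 0, 0, 1, 0, 0.1, 4, 0, 0, 0, 1, 0, 0.1, 5.8, 0, 0, 0, 1, 0, 0.1, 6.6, 0, 0, 0, 1, 0, 0.1, 6.85, 0, 0, 0, 1, 0, 0.1, 6.9, 0, 0, 0, 1, 0, 0.1, 6.9, 0, 0, 0, 1])

```text
time: 22.37
eef_pos: [0.5314, 0.321, 0.011]
tcp_rot: [0.675, 0.738, 0.001, 0.0]
contact_force: [0.0, -0.2, -1.2]
opening: 0.123
finger_force: 40.4
```

arm_command(series=[0, 0, 0, 0, 0, 0, 0.7, 0, 0, 0, 0, 0, 0, 0.7, 0, 0, 0, 0, 0, 0, 0.7, 0, 0, 0, 0, 0, 0, 0.7, 0, 0, -1.5, 0, 0, 0, 0.7, 0, 0, -4, 0, 0, 0, 0.7, 0, 0, -7, 0, 0, 0, 0.7, 0, 0, -10, 0, 0, 0, 0.4, 0, 0, -10, 0, 0, 0, 0.4, 0, 0, -10, 0, 0, 0, 0.4])

```text
time: 23.2
eef_pos: [0.533, 0.3218, 0.1149]
tcp_rot: [0.675, 0.738, 0.003, 0.002]
contact_force: [0.1, -0.1, -0.4]
opening: 0.598
finger_force: 0.0
```

```bash
python3 - <<'E'
from h import *
d=vision.read_camera("wrist");t=vision.read_camera("top")["color"]
a=cv2.resize(d["color"],(400,300));b=cv2.resize(t[200:350,410:560],(300,300))
cv2.imwrite("pics/w7.png",np.hstack([a,b]))
E
```

```text
(no output)
```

View pics/w7.png

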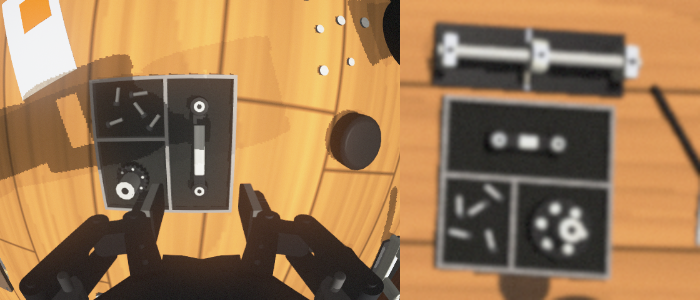

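Both kits look right: the front tray holds its gear (130,185) and link (199,150). In the rear tray the gear, link and collar are in place, and the collar's offset from the line matches parallax.

```bash
python3 -c "
from plant import ctrl;print(ctrl.sign_off())"
```

```text
the job is handed in; nothing more can be done
None
```

Both kits are made up and handed in at about 23 s on the robot clock: the last pictures show all four parts in the right pockets, and the collar measured within about 1 mm of the white line; sign-off returned no verdict.

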